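# Roll a settled paint jar on the tilting tray

### The arm

A 6-joint arm with a two-finger parallel gripper is mounted at the origin on the work surface. World frame = base frame: x ahead of the robot, y to its left, z up, the work surface at z = 0. Lengths are in m, angles in rad, forces in N, time in s.
With the tool pointing down it reaches from about 0.425 to 0.925 m from the base axis. Payload 12.5 kg.
Tool frame: the origin (TCP) lies midway between the tips of the shut fingers; the grasp point (between the pads) lies 19 mm behind it; z points along the fingers, y is the line along which they close (so a half turn about z gives the same grasp; the last joint's range is limited). The gripper opens to 85 mm and grips with 20 to 120 N. Pads are 22 mm wide; open, the fingers measure 114 mm over their backs; the gripper's body (76 mm by 85 mm) begins 54 mm behind the grasp point. The pads swing forward as they close: fully open they stand 13 mm farther back than shut.
Start: joints at [-1.275, 0.491, 1.559, -0, 1.092, -0.106], TCP at [0.244, -0.575, 0.231] pointing down, gripper open.
Joint ranges: [-3.1, 3.1], [-0.84, 2.19], [0.05, 2.79], [-1.13, 4.28], [0.06, 2.93], [-2.69, 2.69]. Speed limits (rad/s): [2.22, 2.22, 2.79, 3.14, 3.14, 3.14].

### API

Orientations are given as a unit quaternion [w, x, y, z].
In Python, from cell import state, eyes, ticket, models gives the robot as it stands.
- The arm moves only by the tool drive_tool, never from a script. Its argument "increments" is a list of rows, each a list of 2 entries, a list of its own where there are three numbers: the shift along the tool's x, y, z as a fraction of full scale, then the turn, a rotation vector about the tool's x, y, z as a fraction of full scale. In form: [[[tx, ty, tz], [ax, ay, az]], ...]. A call has 1 to 10 rows; each row shifts and turns the commanded pose from where the row before left it, along the tool's axes as they then stand; what a row does not reach is not made up. Full scale, the value 1, is 0.05 m for a shift and pi/2 rad for a turn. A row lasts 1/10 s, in which the tool goes at most 50 mm and 8.59 degrees, less where a joint would pass 70% of its speed; a pose out of reach is approached as far as the arm can. A call with a number of a shift or a turn outside -1 to 1 is refused whole. A call with a gripper value outside its range is refused whole. "fingers" is the opening, from 0 (shut) to 1 (fully open), set as the call begins (left out, the last holds). The fingers move at their own pace and stop on an object; the grip force is fixed at half the most. Time passes only in rows, so rows that do not move let the fingers close. It gives the time, the measured TCP pose, the force, the opening and the grip force at its end, in the units of the state.
- state(): the state, without advancing time (a new reading comes with each control period).
- eyes.camera(name): name is "side" or "top"; returns (picture, depth): 420x560x3 uint8, red, green, blue; 420x560 float32, m along the optical axis (not along the pixel's ray), 0 where there is no reading.
- eyes.camera_params(name): a dict with "mtx" (3x3 intrinsics, pixels), "k1" (the pictures are not rectified: a ray, as slopes to the right and down, at radius r is drawn at 1 + k1 r^2 times it, then the intrinsics apply), "xyz" and "attitude" of the camera in the world. Camera axes: x right, y up, looking along -z (the intrinsics and any distortion apply to the point x, -y, -z); pixel columns grow to the right and rows downward; lengths in m; the calibration is good to about 2 mm. A picture is of the moment at which its call begins. camera_params takes no time and is no camera call.
- ticket.finish_job(): hands the job in; it is judged then, once.
Trained networks look in the newest picture that a camera, given by its name, has taken for a name from the list of things; names that differ only in an ending like _2 or _b are one class to them, and where a whole thing is asked for, a point or a joint stands for the part that bears it (a point fixed in the world has none). Each returns a list of dicts, best first, with "confidence" (0 to 1); they miss things now and then, are a little off and sometimes report something else, mostly with a low value. They report only what shows in the picture. A call takes as long as a camera call. They do not tell look-alikes from the thing itself.
- models.search_frame(name, camera): "rect" ([centre column, centre row, width, height] in pixels, round what is visible of it).
- models.spot_point(name, camera): "xy" ([column, row] in pixels: a listed point, or the origin of a listed thing).
The state is a dict: "clock": time; "joint_pos": joint angles; "qd": joint speeds; "joint_torque": joint torques, N m; "tool_pos": TCP position; "eef_rot": TCP orientation; "force": force on the tool from outside, world axes, zero at the start; "ft_torque": the same for the moment, N m; "opening": opening from 0.0 (shut) to 1.0 (fully open); "gripper_force": force on a finger pad.
Only numpy, scipy, OpenCV 4.12 (cv2) and the standard library are available. Lean on these libraries where they do the work, as an engineer would, in place of code of your own. Each camera call takes 0.05 s, during which the arm holds its last target. There are 200 camera calls.

### The job

The paint in the lying jar has settled and must be turned over gently: take the tilting tray by its bar handle and, steering only by tilting the tray, roll the jar to the clip farther from the handle and let it rest there, lined up with the clip, for three seconds; then roll it back to the clip nearer the handle and keep it at rest lined up with that one for another four seconds. Do not touch the jar, do not let it run fast or bang against the end stops, and leave the other things on the table alone. The program finishes while still holding the handle, with the tray about level and the jar at rest at the nearer clip.

Things in the scene. Friction and masses are not known exactly. Their poses are not given: they have to be found in the camera images.
- tilt (a joint): Tilt of the plywood tray, rad: 0 level, positive with the handle end raised (the jar then rolls away from the handle), range -0.12 to 0.12. The hinge turns freely; unheld, the tray falls to -0.12 as at the start. 1.3 kg, heavier on the handle side: lifting the handle takes 3 to 9 N. A straight channel 102 mm wide, rims 26 mm high; its floor's top passes through the hinge line.
- hinge (a point): Point on the hinge line in the middle of the channel, at the floor surface, 110 mm above the table. Axes of the stand: y along the tray away from the handle (level), x across (along the hinge line), z up. The stand is fixed to the table; its place and turn (up to 0.25 rad) differ from run to run.
- tray: The tray with its handle: a round steel bar, 16 mm diameter, across the tray, 100 mm free between two side arms, its axis 360 mm from the hinge line in the plane of the floor (y = -360 mm), 85 mm clear of the tray's end. Origin and axes of the tray frame: origin on the hinge line mid-channel, y along the floor away from the handle, z out of the floor. The bar may turn in the grip.
- grip (a point): Middle of the handle bar, where to grip it; about 67 mm above the table at the start, 110 mm with the tray level. Axes as the tray frame.
- jar: White jar, black lid, lying across the channel: radius 32 mm, 90 mm long, nominal 0.35 kg (0.25 to 0.48). Rolls as a solid cylinder, about 6.5 m/s2 per rad of tilt. Rolling resistance: rolls off at about 0.016 rad of tilt (0.012 to 0.020), and is slowed as much when rolling. Starts resting on the stop at the handle side. Origin mid-jar on its axis, turns with it.
- stop_near (a point): Foot of the inner face of the rubber end stop on the handle side, mid-channel, 260 mm from the hinge line; the stop is 45 mm high.
- stop_far (a point): The same for the equal stop at the other end, 140 mm beyond the hinge line.
- jar_center (a point): Middle of the jar, on its axis, 32 mm above the tray floor.
- clip_far_mark (a point): Where the jar's middle must be to be lined up with the clip farther from the handle: mid-channel, 32 mm above the floor, level with the clip's middle. The clip is a dark steel spring clip, 22 mm wide, on the rim away from the robot, prong outwards, between 20 mm on the handle side of the hinge line and 60 mm beyond it. Axes as the tray frame.
- clip_near_mark (a point): The same for the clip nearer the handle, an equal clip; it sits 90 to 170 mm from the hinge line on the handle side.
- paint_bottle: Bystander: standing white bottle, 60 mm diameter, 110 mm high, beyond the tray. Origin under its middle.
- paint_pot: Bystander: standing yellow pot with a black lid, 66 mm diameter, 75 mm high, right of the handle. Origin under its middle.
- tape_roll: Bystander: lying roll of blue tape, 100 mm outer diameter, 30 mm high, between robot and tray on the left. Origin under its middle.
Mind the look-alikes: they are no part of the job. What is shaped like the jar but purple or turquoise is not meant.

How it is judged:
By the outcome, as a careful person would: the job done as asked, in the order asked, and still so for the second after the job is handed in, while the arm keeps its last pose, push and grip.
It also fails if it takes over 61 s, if anything falls off the work surface, if the arm or the gripper's body presses on something with over 40 N, if the wrist force passes 120 N, or if a joint passes its speed limit or range.

## Working session

There is one attempt and no reset: what is moved stays moved. The work goes in short steps, Python scripts to look and compute and a tool call to move; the robot and the scene stay as the last step left them, time stands still between calls to the robot, and variables do not carry over. Pictures are saved under pics/ and viewed, at most 10 in all, crops included, and the job is handed in when it is done.

Besides the shell and the picture viewer there is one more tool, called after "Call:" as name([rows], argument=value, ...), one row to a line, values as JSON. drive_tool: Moves the arm, as the interface text tells. Its arguments: {"type":"object","properties":{"increments":{"type":"array","items":{"type":"array"}},"fingers":{"type":"number"}},"required":["increments"]}

```bash
mkdir -p pics; cat > h.py <<'E'
import numpy as np, cv2
from scipy.spatial.transform import Rotation as R
from cell import state, eyes, ticket, models
def q2R(q): return R.from_quat([q[1],q[2],q[3],q[0]]).as_matrix()
def cam(name):
    p=eyes.camera_params(name); return np.array(p["mtx"]),p["k1"],np.array(p["xyz"]),p["attitude"]
def rot(a):
    a=np.array(a,float)
    return q2R(a) if a.shape==(4,) else a
def ray(name,uv):
    K,k1,o,a=cam(name); uv=np.atleast_2d(np.array(uv,float))
    d=cv2.undistortPoints(uv[:,None],K,np.array([k1,0,0,0.]))[:,0]
    return o,np.c_[d[:,0],-d[:,1],-np.ones(len(d))]@rot(a).T
def at_depth(name,uv,dep):
    o,d=ray(name,uv); return o+d*np.reshape(dep,(-1,1))
def at_z(name,uv,z):
    o,d=ray(name,uv); return o+d*((z-o[2])/d[:,2])[:,None]
def proj(name,P):
    K,k1,o,a=cam(name); c=(np.atleast_2d(P)-o)@rot(a); x=c[:,0]/-c[:,2]; y=-c[:,1]/-c[:,2]
    s=1+k1*(x*x+y*y); return np.c_[K[0,0]*x*s+K[0,2],K[1,1]*y*s+K[1,2]]
E
python3 - <<'E'
from h import *
s=state(); print({k:np.round(v,3).tolist() for k,v in s.items()})
for n in("side","top"):
    im,d=eyes.camera(n); cv2.imwrite(f"pics/{n}0.png",im[:,:,::-1]); np.save(f"pics/{n}0.npy",d)
    print(n,eyes.camera_params(n))
    for t in ["hinge","grip","stop_near","stop_far","jar_center","clip_far_mark","clip_near_mark"]:
        print(t,[(np.round(r["xy"],1).tolist(),round(r["confidence"],2)) for r in models.spot_point(t,n)][:3])
E
```

```text
{'clock': 0.0, 'joint_pos': [-1.275, 0.492, 1.559, -0.0, 1.092, -0.106], 'qd': [0.0, 0.002, -0.0, -0.0, -0.0, -0.001], 'joint_torque': [-0.001, -61.845, -26.16, -0.0, 0.004, 0.0], 'tool_pos': [0.244, -0.575, 0.231], 'eef_rot': [-0.001, 0.98, 0.2, -0.0], 'force': [-0.114, -0.345, -0.016], 'ft_torque': [-0.039, -0.008, 0.027], 'gripper_force': 0.0, 'opening': 0.997}
side {'mtx': array([[393.24492688,   0.        , 279.48475303],
       [  0.        , 393.24492688, 213.9066882 ],
       [  0.        ,   0.        ,   1.        ]]), 'k1': -0.11520687387883002, 'xyz': array([0.30528827, 0.81604114, 0.8711151 ]), 'attitude': array([-0.15663476, -0.06505336,  0.41530277,  0.89373219])}
hinge [([246.5, 286.5], 0.73)]
grip [([258.6, 205.4], 0.59)]
stop_near [([260.6, 222.9], 0.7)]
stop_far [([234.5, 328.7], 0.86)]
jar_center [([215.5, 212.8], 0.93), ([181.5, 276.7], 0.87), ([318.7, 229.5], 0.73)]
clip_far_mark []
clip_near_mark []
top {'mtx': array([[403.29011466,   0.        , 280.33750225],
       [  0.        , 403.29011466, 205.25369842],
       [  0.        ,   0.        ,   1.        ]]), 'k1': -0.0009052003146511288, 'xyz': array([ 0.52113919, -0.02277534,  1.19672981]), 'attitude': array([ 0.71508541,  0.02545628, -0.01887215, -0.69831847])}
hinge [([179.1, 200.3], 0.79)]
grip [([314.0, 178.8], 0.93)]
stop_near [([276.8, 181.4], 0.67)]
stop_far [([128.6, 213.3], 0.66), ([168.3, 276.1], 0.51)]
jar_center [([319.0, 245.3], 0.85), ([198.2, 138.1], 0.84), ([352.4, 181.7], 0.81)]
clip_far_mark []
clip_near_mark []
```

View pics/top0.png

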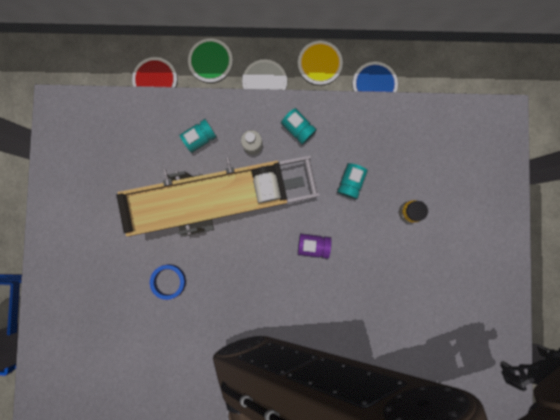

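View pics/side0.png

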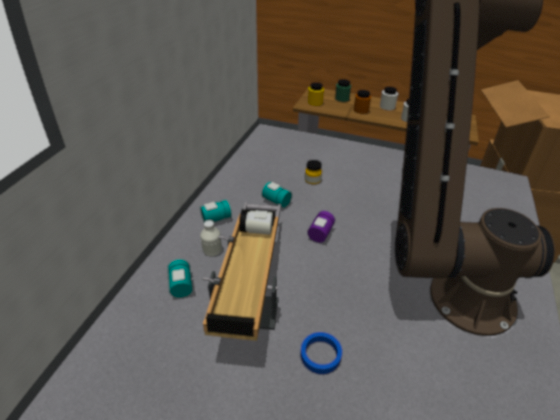

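```bash
python3 - <<'E'
import cv2
im=cv2.imread("pics/top0.png")[145:245,112:327]
a=cv2.resize(im,None,fx=3.7,fy=3.7,interpolation=cv2.INTER_CUBIC)
im=cv2.imread("pics/side0.png")[195:340,190:310]
cv2.imwrite("pics/crop0.png",cv2.convertScaleAbs(a,alpha=1.4))
E
```

```text
(no output)
```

View pics/crop0.png

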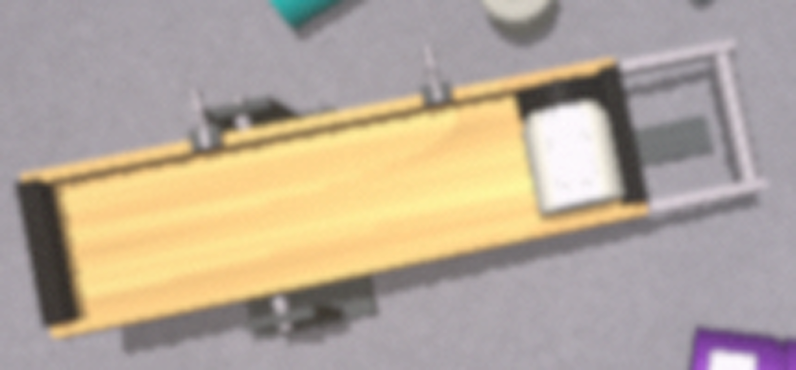

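```bash
cat >> h.py <<'E'
def tray(p,y,x=0,z=0,tilt=0.):
    # p=(hx,hy,yaw); tray-frame point -> world
    t=R.from_euler('zx',[p[2],-tilt]).as_matrix() # tilt>0: handle (-y) end up
    return np.array([p[0],p[1],.110])+np.array([x,y,z])@t.T
E
python3 - <<'E'
from h import *
from scipy.optimize import least_squares
c=lambda u,v:(112+(u+.5)/3.7-.5,145+(v+.5)/3.7-.5)
T=-.12
obs=[("top",(314,178.8),(-.36,0,0)),("top",c(742,117),(-.36,0,0)),("side",(258.6,205.4),(-.36,0,0)),
("top",(179.1,200.3),(0,0,0)),("side",(246.5,286.5),(0,0,0)),
("top",(276.8,181.4),(-.26,0,0)),("side",(260.6,222.9),(-.26,0,0)),
("top",(128.6,213.3),(.14,0,0)),("side",(234.5,328.7),(.14,0,0)),
("top",c(727,45),(-.36,.057,0)),("top",c(758,188),(-.36,-.057,0))]
f=lambda p:np.concatenate([proj(n,tray(p,q[0],q[1],q[2],T))[0]-uv for n,uv,q in obs])
r=least_squares(f,[.6,.2,.15],loss="soft_l1"); p=r.x; print(p); print(np.round(f(p).reshape(-1,2),1))
# floor plane check by depth
d=np.load("pics/top0.npy"); uv=np.array([(u,v) for u in range(100,330) for v in range(140,245)])
P=at_depth("top",uv,d[uv[:,1],uv[:,0]])
L=(P-[p[0],p[1],.11])@R.from_euler('zx',[p[2],-T]).as_matrix()
m=(abs(L[:,2])<.012)&(abs(L[:,0])<.06)&(abs(L[:,1]+.03)<.12); print("floor z",L[m,2].mean(),np.polyfit(L[m,1],L[m,2],1), "x range",np.percentile(L[m,0],[1,99]))
m=(abs(L[:,2]-.026)<.008)&(abs(L[:,1])<.2)&(abs(L[:,0])<.09)
for s in(1,-1):
    k=m&(s*L[:,0]>.04); print("rim",s,k.sum(),np.median(L[k,0]),np.polyfit(L[k,1],L[k,0],1))
k=(L[:,2]>.034)&(L[:,2]<.055)&(abs(L[:,0])<.045)&(L[:,1]>.1); print("farstop y",np.percentile(L[k,1],[2,50,98]))
k=(L[:,2]>.05)&(L[:,2]<.075)&(abs(L[:,0])<.045)&(L[:,1]<-.15); print("jar top y",L[k].mean(0))
k=(abs(L[:,2])<.012)&(abs(L[:,0])<.04)&(abs(L[:,1]+.36)<.03); print("bar",k.sum(),np.median(L[k],0))
# clips
def ytray(n,uv,zt):
    o,dd=ray(n,uv); M=R.from_euler('zx',[p[2],-T]).as_matrix(); o=(o-[p[0],p[1],.11])@M; dd=dd@M
    return o+dd*((zt-o[2])/dd[:,2])[:,None]
for n,uv in (("far",c(205,137)),("far tip",c(197,92)),("near",c(437,94)),("near tip",c(428,48))): print(n,np.round(uv,1),ytray("top",uv,.026))
print("grip world",tray(p,-.36,0,0,T)); s=state(); print(s["clock"],s["tool_pos"],q2R(s["eef_rot"]).round(3))
E
```

```text
[0.58854137 0.24922942 0.24405291]
[[-2.3 -2.5]
 [-0.5  0.1]
 [ 3.9  0.8]
 [ 4.8  3. ]
 [-2.5 -2.8]
 [ 0.4  2.2]
 [-2.3  1. ]
 [ 2.8  1. ]
 [-1.  -1.1]
 [-0.9 -0.2]
 [-0.4  0.6]]
floor z 0.00025240706264253294 [0.00507173 0.00039668] x range [-0.04664096  0.05325058]
rim 1 536 0.0577600453729739 [-0.00176592  0.05852537]
rim -1 470 -0.052492323540179034 [ 0.00685625 -0.05294571]
farstop y [0.142304   0.14899172 0.15769806]
jar top y [ 0.00032872 -0.2239459   0.05945881]
bar 161 [ 4.38038350e-05 -3.55354393e-01  4.99880685e-03]
far [167.  181.7] [[0.06280034 0.02818643 0.026     ]]
far tip [164.9 169.5] [[0.09558777 0.02711399 0.026     ]]
near [229.7 170. ] [[ 0.05980474 -0.13918729  0.026     ]]
near tip [227.3 157.6] [[ 0.09407124 -0.13992906  0.026     ]]
grip world [ 0.67553084 -0.09759039  0.0681807 ]
0.8 [ 0.24444836 -0.57522292  0.23131364] [[ 0.92   0.391  0.   ]
 [ 0.391 -0.92  -0.   ]
 [ 0.     0.    -1.   ]]
```

```bash
sed -i "s/'zx'/'ZX'/" h.py; cat > fit.py <<'E'
from h import *
from scipy.optimize import least_squares
c=lambda u,v:(112+(u+.5)/3.7-.5,145+(v+.5)/3.7-.5)
T=-.12
d=np.load("pics/top0.npy"); uv=np.array([(u,v) for u in range(100,330) for v in range(140,245)])
P=at_depth("top",uv,d[uv[:,1],uv[:,0]])
p=np.array([.5885,.2492,.244])
for it in range(6):
    M=R.from_euler('ZX',[p[2],-T]).as_matrix(); L=(P-[p[0],p[1],.11])@M
    m=(abs(L[:,2]-.026)<.008)&(abs(L[:,1]+.05)<.18)
    a=[np.polyfit(L[k,1],L[k,0],1) for k in(m&(abs(L[:,0]-.056)<.012),m&(abs(L[:,0]+.056)<.012))]
    k=(L[:,2]>.034)&(L[:,2]<.055)&(abs(L[:,0])<.045)&(L[:,1]>.1); fs=np.percentile(L[k,1],[2,50,98])
    b=(abs(L[:,2])<.014)&(abs(L[:,0])<.04)&(abs(L[:,1]+.36)<.025); bar=np.median(L[b],0)
    j=(L[:,2]>.058)&(L[:,2]<.075)&(abs(L[:,0])<.045)&(L[:,1]<-.15)
    dx=(a[0][1]+a[1][1])/2; dy=bar[1]+.36; dyaw=-(a[0][0]+a[1][0])/2
    p=p+np.r_[M[:2,0]*dx+M[:2,1]*dy,dyaw]
    print(p.round(4),np.round(a,4).tolist(),"fs",fs.round(4),"bar",bar.round(4),"jar",L[j].mean(0).round(4))
M=R.from_euler('ZX',[p[2],-T]).as_matrix()
def yt(n,uv,zt):
    o,dd=ray(n,uv); o=(o-[p[0],p[1],.11])@M; dd=dd@M
    return (o+dd*((zt-o[2])/dd[:,2])[:,None])[0].round(4)
for n,u in (("far",c(205,137)),("far tip",c(197,92)),("near",c(437,94)),("near tip",c(428,48))): print(n,yt("top",u,.026))
obs=[("top",(314,178.8),-.36),("side",(258.6,205.4),-.36),("top",(179.1,200.3),0),("side",(246.5,286.5),0),("top",(276.8,181.4),-.26),("side",(260.6,222.9),-.26),("top",(128.6,213.3),.14),("side",(234.5,328.7),.14)]
for n,u,y in obs: print(n,y,(proj(n,tray(p,y,tilt=T))[0]-u).round(1), yt(n,u,0))
print("grip world",tray(p,-.36,0,0,T))
E
python3 fit.py
```

```text
[0.5894 0.2542 0.24  ] [[0.0032, 0.0571], [0.0048, -0.053]] fs [0.1425 0.1492 0.1578] bar [ 0.     -0.3553  0.0063] jar [ 1.000e-04 -2.241e-01  6.250e-02]
[0.5894 0.2543 0.2407] [[-0.0005, 0.0551], [-0.0008, -0.055]] fs [0.1377 0.1445 0.1531] bar [ 1.000e-04 -3.599e-01  6.900e-03] jar [-0.0005 -0.2286  0.0628]
[0.5894 0.2544 0.2408] [[0.0002, 0.0551], [-0.0005, -0.0551]] fs [0.1377 0.1444 0.1531] bar [ 0.     -0.3599  0.0068] jar [-0.0007 -0.2287  0.0629]
[0.5894 0.2544 0.241 ] [[0.0001, 0.0551], [-0.0004, -0.0551]] fs [0.1376 0.1444 0.153 ] bar [-0.     -0.36    0.0069] jar [-0.0006 -0.2287  0.0629]
[0.5894 0.2543 0.241 ] [[0.0002, 0.0551], [-0.0002, -0.0551]] fs [0.1376 0.1444 0.153 ] bar [ 1.0e-04 -3.6e-01  6.9e-03] jar [-0.0006 -0.2287  0.0629]
[0.5894 0.2543 0.241 ] [[0.0002, 0.0551], [-0.0002, -0.0551]] fs [0.1376 0.1444 0.1531] bar [ 1.0e-04 -3.6e-01  6.9e-03] jar [-0.0006 -0.2287  0.0629]
far [0.0602 0.0242 0.026 ]
far tip [0.0933 0.0234 0.026 ]
near [ 0.0581 -0.1436  0.026 ]
near tip [ 0.0927 -0.1442  0.026 ]
top -0.36 [-4.1 -2.2] [-0.0084 -0.3701  0.    ]
side -0.36 [3.6 2.1] [ 0.0132 -0.3707  0.    ]
top 0 [2.9 2.6] [0.0085 0.0062 0.    ]
side 0 [-3.7 -1.4] [-0.0099  0.0038  0.    ]
top -0.26 [-1.4  2.3] [ 0.0056 -0.2652  0.    ]
side -0.26 [-2.8  2.2] [-0.0069 -0.2729  0.    ]
top 0.14 [0.8 0.4] [0.0015 0.1419 0.    ]
side 0.14 [-2.6  0.5] [-0.0055  0.138   0.    ]
grip world [ 0.67471397 -0.09273867  0.06690361]
```

Call:
drive_tool([
  [[0, 0, 0], [0, 0, 0.0513]],
  [[0, 0, 0], [0, 0, 0.0513]],
  [[0.4, -0.27, 0], [0, 0, 0]],
  [[0.55, -0.38, 0], [0, 0, 0]],
  [[0.6, -0.41, 0], [0, 0, 0]],
  [[0.6, -0.41, 0], [0, 0, 0]],
  [[0.6, -0.41, 0], [0, 0, 0]],
  [[0.6, -0.41, 0], [0, 0, 0]],
  [[0.6, -0.41, 0], [0, 0, 0]],
  [[0.6, -0.41, 0], [0, 0, 0]],
], fingers=0.6)

```text
clock: 1.8
tool_pos: [0.4292, -0.3688, 0.2314]
eef_rot: [0.0, 0.993, 0.12, 0.0]
force: [0.1, -0.5, 0.5]
opening: 0.6
gripper_force: 0.0
```

```bash
cat > goal.py <<'E'
from h import *
import sys
p=[.5894,.2543,.241]
s=state(); M=q2R(s["eef_rot"]); g=tray(p,-.36,0,0,-.12)-[0,0,.019]; g[2]+=float(sys.argv[1]) if len(sys.argv)>1 else 0
print(s["clock"],np.round(s["tool_pos"],4),M.round(3).tolist()); print("remaining /0.05:",(M.T@(g-s["tool_pos"])/.05).round(3))
yt=np.array([np.sin(p[2]),-np.cos(p[2]),0]); zt=np.array([0,0,-1.]); G=np.c_[np.cross(yt,zt),yt,zt]
print("turn /(pi/2):",(R.from_matrix(M.T@G).as_rotvec()/(np.pi/2)).round(4))
E
python3 goal.py; python3 - <<'E'
exec(open("fit.py").read().split("M=R.from_euler('ZX',[p[2],-T]).as_matrix()\ndef")[0].replace("print(","(lambda *a:0)("))
M=R.from_euler('ZX',[p[2],-T]).as_matrix(); L=(P-[p[0],p[1],.11])@M
for nm,a in(("far",.024),("near",-.144)):
    k=(abs(L[:,1]-a)<.03)&(L[:,0]>.049)&(L[:,0]<.1)&(L[:,2]>.0)
    q=np.c_[L[k],uv[k]]; q=q[np.argsort(q[:,4])]; print(nm,len(q))
    h=(q[:,2]>.029)|(q[:,0]>.066); print(q[h].round(3).tolist())
E
```

```text
1.8 [ 0.4292 -0.3688  0.2314] [[0.971, 0.238, 0.0], [0.238, -0.971, -0.0], [0.0, 0.0, -1.0]]
remaining /0.05: [ 6.084 -4.193  3.67 ]
turn /(pi/2): [ 0.0002 -0.0001 -0.0003]
far 227
[[0.093, 0.022, 0.035, 165.0, 169.0], [0.092, 0.024, 0.038, 164.0, 169.0], [0.09, 0.024, 0.036, 164.0, 170.0], [0.09, 0.022, 0.036, 165.0, 170.0], [0.087, 0.022, 0.038, 165.0, 171.0], [0.088, 0.025, 0.036, 164.0, 171.0], [0.086, 0.02, 0.038, 166.0, 171.0], [0.085, 0.025, 0.039, 164.0, 172.0], [0.084, 0.02, 0.039, 166.0, 172.0], [0.084, 0.023, 0.038, 165.0, 172.0], [0.086, 0.001, 0.004, 175.0, 172.0], [0.085, -0.001, 0.004, 176.0, 172.0], [0.085, -0.004, 0.004, 177.0, 172.0], [0.081, 0.021, 0.037, 166.0, 173.0], [0.081, 0.023, 0.039, 165.0, 173.0], [0.082, 0.026, 0.039, 164.0, 173.0], [0.081, 0.003, 0.018, 174.0, 173.0], [0.08, -0.005, 0.016, 177.0, 173.0], [0.08, 0.0, 0.02, 175.0, 173.0], [0.081, -0.002, 0.014, 176.0, 173.0], [0.081, 0.014, 0.012, 170.0, 174.0], [0.079, 0.002, 0.012, 175.0, 174.0], [0.079, 0.004, 0.016, 174.0, 174.0], [0.078, -0.001, 0.015, 176.0, 174.0], [0.08, 0.011, 0.018, 171.0, 174.0]
[... 6446 characters left out ...]
 0.031, 238.0, 171.0], [0.055, -0.138, 0.033, 228.0, 171.0], [0.054, -0.149, 0.029, 232.0, 171.0], [0.055, -0.136, 0.035, 227.0, 171.0], [0.052, -0.157, 0.029, 235.0, 171.0], [0.052, -0.151, 0.035, 233.0, 171.0], [0.052, -0.154, 0.034, 234.0, 171.0], [0.054, -0.146, 0.032, 231.0, 171.0], [0.058, -0.128, 0.03, 224.0, 171.0], [0.057, -0.133, 0.031, 226.0, 171.0], [0.056, -0.122, 0.03, 222.0, 172.0], [0.05, -0.151, 0.032, 233.0, 172.0], [0.051, -0.146, 0.033, 231.0, 172.0], [0.051, -0.148, 0.032, 232.0, 172.0], [0.054, -0.133, 0.03, 226.0, 172.0], [0.052, -0.143, 0.033, 230.0, 172.0], [0.053, -0.138, 0.033, 228.0, 172.0], [0.053, -0.14, 0.03, 229.0, 172.0], [0.053, -0.135, 0.031, 227.0, 172.0]]
```

Call:
drive_tool([
  [[0.65, -0.45, 0], [0, 0, 0]],
  [[0.65, -0.45, 0], [0, 0, 0]],
  [[0.65, -0.45, 0], [0, 0, 0]],
  [[0.65, -0.45, 0], [0, 0, 0]],
  [[0.65, -0.45, 0], [0, 0, 0]],
  [[0.65, -0.45, 0], [0, 0, 0]],
  [[0.65, -0.45, 0], [0, 0, 0]],
  [[0.65, -0.45, 0], [0, 0, 0]],
  [[0.55, -0.37, 0], [0, 0, 0]],
  [[0.334, -0.223, 0.3], [0, 0, 0]],
])

```text
clock: 2.8
tool_pos: [0.6758, -0.092, 0.2174]
eef_rot: [0.001, 0.993, 0.121, 0.002]
force: [-0.2, 0.5, 0.1]
opening: 0.596
gripper_force: 0.0
```

Call:
drive_tool([
  [[0, 0, 0.45], [0, 0, 0]],
  [[0, 0, 0.45], [0, 0, 0]],
  [[0, 0, 0.4], [0, 0, 0]],
  [[0, 0, 0.3], [0, 0, 0]],
])

```text
clock: 3.2
tool_pos: [0.673, -0.0942, 0.1338]
eef_rot: [-0.0, 0.993, 0.12, -0.001]
force: [-0.4, 0.6, -0.5]
opening: 0.599
gripper_force: 0.0
```

```bash
python3 goal.py; python3 - <<'E'
from h import *
im,d=eyes.camera("side")
cv2.imwrite("pics/s1.png",cv2.resize(im[130:340,150:370,::-1],None,fx=2.8,fy=2.8,interpolation=cv2.INTER_CUBIC))
E
```

```text
3.2 [ 0.673  -0.0942  0.1338] [[0.971, 0.238, -0.002], [0.238, -0.971, 0.0], [-0.002, -0.001, -1.0]]
remaining /0.05: [ 0.044 -0.017  1.719]
turn /(pi/2): [-0.0005  0.0013 -0.0005]
```

View pics/s1.png

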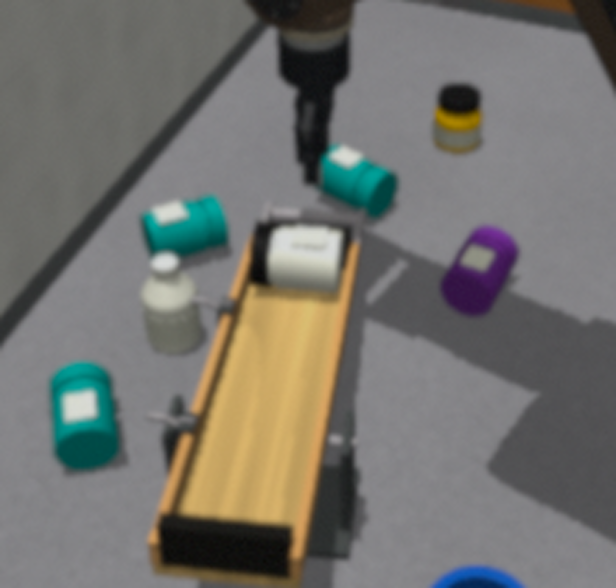

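Call:
drive_tool([
  [[0.02, -0.01, 0.3], [0, 0, 0]],
  [[0, 0, 0.4], [0, 0, 0]],
  [[0, 0, 0.4], [0, 0, 0]],
  [[0, 0, 0.3], [0, 0, 0]],
  [[0, 0, 0.2], [0, 0, 0]],
  [[0, 0, 0.1], [0, 0, 0]],
  [[0, 0, 0], [0, 0, 0]],
])

```text
clock: 3.95
tool_pos: [0.6747, -0.0932, 0.051]
eef_rot: [-0.0, 0.993, 0.12, -0.0]
force: [-0.3, 0.3, 0.5]
opening: 0.598
gripper_force: 0.0
```

```bash
python3 goal.py
```

```text
3.95 [ 0.6747 -0.0932  0.051 ] [[0.971, 0.238, -0.0], [0.238, -0.971, -0.0], [-0.0, -0.0, -1.0]]
remaining /0.05: [ 0.003 -0.008  0.062]
turn /(pi/2): [-0.      0.0002 -0.0003]
```

Call:
drive_tool([
  [[0, 0, 0.06], [0, 0, 0]],
  [[0, 0, 0], [0, 0, 0]],
  [[0, 0, 0], [0, 0, 0]],
  [[0, 0, 0], [0, 0, 0]],
  [[0, 0, 0], [0, 0, 0]],
  [[0, 0, 0], [0, 0, 0]],
], fingers=0)

```text
clock: 4.55
tool_pos: [0.6753, -0.0947, 0.0491]
eef_rot: [0.001, 0.993, 0.12, 0.001]
force: [0.7, -8.5, -0.4]
opening: 0.164
gripper_force: 58.4
```

```bash
python3 goal.py; python3 -c "
from h import *
print(state())"
```

```text
4.55 [ 0.6753 -0.0947  0.0491] [[0.971, 0.238, 0.002], [0.238, -0.971, -0.002], [0.002, 0.002, -1.0]]
remaining /0.05: [-0.003 -0.04   0.023]
turn /(pi/2): [ 0.0015 -0.001  -0.0004]
{'clock': 4.55, 'joint_pos': array([-0.2355932 ,  0.77066991,  1.5565499 , -0.00189256,  0.81181901,
        1.09615053]), 'qd': array([-7.84176676e-05, -1.49448310e-03,  1.06727828e-03,  2.94759223e-04,
       -1.39310690e-04,  7.39495115e-04]), 'joint_torque': array([ 5.82929984e+00, -7.30599618e+01, -1.89860845e+01,  1.37169175e+00,
        6.59274962e-01, -3.01202084e-02]), 'tool_pos': array([ 0.67531445, -0.09469815,  0.04907144]), 'eef_rot': array([1.08849018e-03, 9.92786431e-01, 1.19887441e-01, 9.58232104e-04]), 'force': array([ 0.66847463, -8.47491808, -0.37123184]), 'ft_torque': array([-1.32279331, -0.12899474,  0.00715917]), 'gripper_force': 58.41030478477478, 'opening': 0.16360275012686537}
```

Call:
drive_tool([
  [[0, 0.03, 0], [0, 0, 0]],
  [[0, 0.01, -0.1], [0, 0, 0]],
  [[0, 0.01, -0.15], [0, 0, 0]],
  [[0, 0.01, -0.15], [0, 0, 0]],
  [[0, 0.01, -0.15], [0, 0, 0]],
  [[0, 0.01, -0.15], [0, 0, 0]],
  [[0, 0, -0.1], [0, 0, 0]],
  [[0, 0, -0.06], [0, 0, 0]],
  [[0, 0, 0], [0, 0, 0]],
  [[0, 0, 0], [0, 0, 0]],
])

```text
clock: 5.55
tool_pos: [0.6758, -0.0974, 0.0915]
eef_rot: [0.0, 0.993, 0.12, 0.0]
force: [4.6, -5.0, -5.1]
opening: 0.165
gripper_force: 58.5
```

```bash
cat > look.py <<'E'
from h import *
p=[.5894,.2543,.241]; Z0=.0922
s=state(); im,d=eyes.camera("top"); s=state(); T=np.arcsin((s["tool_pos"][2]-Z0)/.36)
uv=np.array([(u,v) for u in range(100,330) for v in range(140,260)])
P=at_depth("top",uv,d[uv[:,1],uv[:,0]])
M0=R.from_euler('Z',p[2]).as_matrix(); L=(P-[p[0],p[1],.11])@M0
# tilt from floor depth (clear floor), robust
b=-T
m=(abs(L[:,0])<.035)&(L[:,1]>-.25)&(L[:,1]<.13)&(abs(L[:,2]-b*L[:,1])<.012)
fit=np.polyfit(L[m,1],L[m,2],1)
L=(P-[p[0],p[1],.11])@R.from_euler('ZX',[p[2],-T]).as_matrix()
c=im[uv[:,1],uv[:,0]].astype(int); w=(c.min(1)>110)&(c.max(1)-c.min(1)<40)
j=(L[:,2]>.02)&(L[:,2]<.08)&(abs(L[:,0])<.045)&(L[:,1]<.13)&(L[:,1]>-.25)
q=L[j&(L[:,2]>.045)]
# cylinder fit: circle radius .032 in y,z at z=.032
from scipy.optimize import least_squares
f=lambda a:np.hypot(q[:,1]-a[0],q[:,2]-a[1])-.032
a=least_squares(f,[np.median(q[:,1]),.032],loss="soft_l1",f_scale=.002).x if len(q)>10 else (np.nan,)*2
g=lambda k:np.polyfit(L[k,0],L[k,1],1) if k.sum()>5 else 0
print("t %.2f tiltZ %.4f tiltDepth %.4f off %.4f | jar y %.4f z %.4f n %d skew %.3f | F %s tcp %s"%(s["clock"],T,-fit[0],fit[1],a[0],a[1],len(q),g(j&(L[:,2]>.055))[0],np.round(s["force"],1),np.round(s["tool_pos"],4)))
E
python3 look.py
```

```text
t 5.60 tiltZ -0.0022 tiltDepth -0.0045 off 0.0007 | jar y -0.2297 z 0.0320 n 661 skew -0.015 | F [ 3.9 -5.1 -6.7] tcp [ 0.6758 -0.0974  0.0914]
```

Call:
drive_tool([
  [[0, 0, -0.13], [0, 0, 0]],
  [[0, 0, -0.14], [0, 0, 0]],
  [[0, 0, 0], [0, 0, 0]],
  [[0, 0, 0], [0, 0, 0]],
  [[0, 0, 0], [0, 0, 0]],
  [[0, 0, 0], [0, 0, 0]],
  [[0, 0, 0], [0, 0, 0]],
  [[0, 0, 0], [0, 0, 0]],
])

```text
clock: 6.4
tool_pos: [0.6758, -0.0972, 0.1045]
eef_rot: [0.0, 0.993, 0.12, 0.0]
force: [4.2, -3.5, -5.8]
opening: 0.163
gripper_force: 58.7
```

```bash
python3 look.py; python3 look.py
```

```text
t 6.45 tiltZ 0.0340 tiltDepth 0.0304 off 0.0006 | jar y -0.1991 z 0.0315 n 780 skew -0.010 | F [ 4.  -4.  -5.2] tcp [ 0.6757 -0.0972  0.1045]
t 6.50 tiltZ 0.0341 tiltDepth 0.0309 off 0.0006 | jar y -0.1947 z 0.0315 n 770 skew -0.014 | F [ 4.  -3.8 -4.6] tcp [ 0.6758 -0.0972  0.1045]
```

Call:
drive_tool([
  [[0, 0, 0.13], [0, 0, 0]],
  [[0, 0, 0], [0, 0, 0]],
  [[0, 0, 0], [0, 0, 0]],
  [[0, 0, 0], [0, 0, 0]],
  [[0, 0, 0], [0, 0, 0]],
  [[0, 0, 0], [0, 0, 0]],
  [[0, 0, 0], [0, 0, 0]],
])

```text
clock: 7.2
tool_pos: [0.6758, -0.0973, 0.0978]
eef_rot: [0.0, 0.993, 0.12, 0.0]
force: [4.3, -3.5, -5.1]
opening: 0.163
gripper_force: 58.8
```

```bash
python3 look.py; python3 look.py
```

```text
t 7.25 tiltZ 0.0156 tiltDepth 0.0130 off 0.0006 | jar y -0.1220 z 0.0316 n 771 skew -0.000 | F [ 3.6 -4.9 -4.3] tcp [ 0.6758 -0.0972  0.0978]
t 7.30 tiltZ 0.0155 tiltDepth 0.0127 off 0.0006 | jar y -0.1174 z 0.0317 n 775 skew -0.006 | F [ 3.7 -4.7 -4.7] tcp [ 0.6758 -0.0973  0.0978]
```

Call:
drive_tool([
  [[0, 0, 0], [0, 0, 0]],
  [[0, 0, 0], [0, 0, 0]],
  [[0, 0, 0], [0, 0, 0]],
  [[0, 0, 0], [0, 0, 0]],
  [[0, 0, 0], [0, 0, 0]],
  [[0, 0, 0], [0, 0, 0]],
  [[0, 0, 0], [0, 0, 0]],
])

```text
clock: 8.0
tool_pos: [0.6758, -0.0973, 0.0979]
eef_rot: [0.0, 0.993, 0.12, 0.0]
force: [3.7, -5.3, -3.4]
opening: 0.166
gripper_force: 58.8
```

```bash
python3 look.py; python3 look.py
```

```text
t 8.05 tiltZ 0.0158 tiltDepth 0.0131 off 0.0006 | jar y -0.0525 z 0.0322 n 781 skew 0.023 | F [ 3.5 -4.5 -3.5] tcp [ 0.6758 -0.0973  0.0979]
t 8.10 tiltZ 0.0158 tiltDepth 0.0132 off 0.0006 | jar y -0.0483 z 0.0323 n 766 skew 0.018 | F [ 3.7 -5.7 -4.3] tcp [ 0.6758 -0.0973  0.0979]
```

Call:
drive_tool([
  [[0, 0, 0], [0, 0, 0]],
  [[0, 0, 0], [0, 0, 0]],
  [[0, 0, 0], [0, 0, 0]],
  [[0, 0, 0], [0, 0, 0]],
  [[0, 0, 0.1], [0, 0, 0]],
  [[0, 0, 0], [0, 0, 0]],
  [[0, 0, 0], [0, 0, 0]],
  [[0, 0, 0], [0, 0, 0]],
])

```text
clock: 8.9
tool_pos: [0.6758, -0.0973, 0.0929]
eef_rot: [0.0, 0.993, 0.12, 0.0]
force: [3.1, -5.3, -2.7]
opening: 0.163
gripper_force: 58.9
```

```bash
python3 look.py; python3 look.py
```

```text
t 8.95 tiltZ 0.0018 tiltDepth -0.0007 off 0.0006 | jar y 0.0143 z 0.0322 n 788 skew 0.000 | F [ 3.4 -5.5 -3.1] tcp [ 0.6758 -0.0973  0.0929]
t 9.00 tiltZ 0.0019 tiltDepth -0.0009 off 0.0006 | jar y 0.0165 z 0.0321 n 793 skew -0.006 | F [ 4.9 -4.8 -2.9] tcp [ 0.6758 -0.0973  0.0929]
```

Call:
drive_tool([
  [[0, 0, 0], [0, 0, 0]],
  [[0, 0, 0], [0, 0, 0]],
  [[0, 0, 0], [0, 0, 0]],
  [[0, 0, 0], [0, 0, 0]],
  [[0, 0, 0], [0, 0, 0]],
  [[0, 0, 0], [0, 0, 0]],
  [[0, 0, 0], [0, 0, 0]],
])

```text
clock: 9.7
tool_pos: [0.6758, -0.0973, 0.0929]
eef_rot: [0.0, 0.993, 0.12, 0.0]
force: [2.3, -4.9, -3.2]
opening: 0.161
gripper_force: 59.0
```

```bash
python3 look.py; python3 - <<'E'
from h import *
im,d=eyes.camera("top"); cv2.imwrite("pics/t2.png",im[:,:,::-1])
a=cv2.resize(im[145:245,112:327,::-1],None,fx=3.7,fy=3.7,interpolation=cv2.INTER_CUBIC)
p=[.5894,.2543,.241]
for y in(.0235,-.1435):
    q=[((proj("top",tray(p,y,x,z))[0]-[112,145]+.5)*3.7-.5).astype(int).tolist() for x,z in((.09,.038),(.045,.064),(-.045,.064))]
    cv2.line(a,q[0],q[0],(0,0,255),4); cv2.line(a,q[1],q[2],(0,0,255),1)
cv2.imwrite("pics/crop2.png",a)
im,d=eyes.camera("side"); cv2.imwrite("pics/s2.png",cv2.resize(im[195:345,180:310,::-1],None,fx=4,fy=4,interpolation=cv2.INTER_CUBIC))
E
```

```text
t 9.75 tiltZ 0.0019 tiltDepth -0.0015 off 0.0007 | jar y 0.0248 z 0.0322 n 782 skew -0.005 | F [ 4.1 -4.7 -1.5] tcp [ 0.6758 -0.0973  0.0929]
```

View pics/crop2.png

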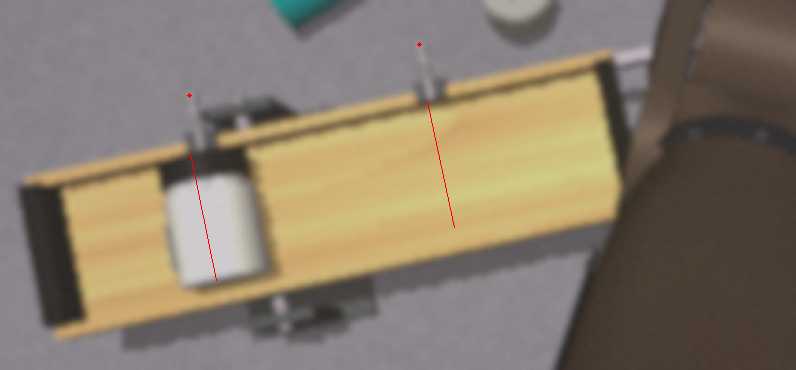

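Call:
drive_tool([
  [[0, 0, 0], [0, 0, 0]],
  [[0, 0, 0], [0, 0, 0]],
  [[0, 0, 0], [0, 0, 0]],
  [[0, 0, 0], [0, 0, 0]],
  [[0, 0, 0], [0, 0, 0]],
  [[0, 0, 0], [0, 0, 0]],
  [[0, 0, 0], [0, 0, 0]],
  [[0, 0, 0], [0, 0, 0]],
  [[0, 0, 0], [0, 0, 0]],
  [[0, 0, 0], [0, 0, 0]],
])

```text
clock: 10.85
tool_pos: [0.6758, -0.0973, 0.0929]
eef_rot: [0.0, 0.993, 0.12, 0.0]
force: [3.4, -4.8, -3.2]
opening: 0.165
gripper_force: 59.0
```

```bash
python3 look.py; python3 - <<'E'
from h import *
p=[.5894,.2543,.241]
D=[eyes.camera("top")[1] for _ in range(3)]; d=np.median(D,0)
uv=np.array([(u,v) for u in range(100,330) for v in range(140,260)])
L=(at_depth("top",uv,d[uv[:,1],uv[:,0]])-[p[0],p[1],.11])@R.from_euler('ZX',[p[2],0]).as_matrix()
for y in(.0235,-.1435):
    a=(abs(L[:,1]-y)<.02)&(L[:,0]>.067)&(L[:,0]<.1)&(L[:,2]>.03); b=(abs(L[:,1]-y)<.02)&(L[:,0]>.054)&(L[:,0]<.063)&(L[:,2]>.029)
    print(y,"prong",L[a].mean(0).round(4),a.sum(),"body",L[b,1].min().round(4),L[b,1].max().round(4),b.sum())
k=(L[:,2]>.034)&(L[:,2]<.055)&(abs(L[:,0])<.045)
for r in((.1,.2),(-.3,-.25)):
    q=L[k&(L[:,1]>r[0])&(L[:,1]<r[1]),1]; print("stop",np.percentile(q,[2,50,98]).round(4))
for m in("clip_far_mark","clip_near_mark","jar_center"):
    print(m,[(np.round(r["xy"],1).tolist(),round(r["confidence"],2)) for r in models.spot_point(m,"top")][:3])
for y in(.0235,-.1435): print(proj("top",tray(p,y,0,.032)))
E
```

```text
t 10.90 tiltZ 0.0019 tiltDepth -0.0012 off 0.0007 | jar y 0.0248 z 0.0323 n 780 skew -0.015 | F [ 4.1 -4.6 -3.7] tcp [ 0.6758 -0.0973  0.0929]
0.0235 prong [0.08   0.0228 0.036 ] 26 body 0.012 0.0346 28
-0.1435 prong [ 0.0799 -0.1441  0.0364] 25 body -0.1543 -0.1327 29
stop [0.1374 0.1437 0.1528]
stop [-0.2763 -0.2684 -0.2619]
clip_far_mark []
clip_near_mark []
jar_center [([198.8, 133.9], 0.75), ([168.8, 202.3], 0.7), ([298.6, 123.4], 0.69)]
[[170.24332066 203.98578898]]
[[232.34714102 190.30579789]]
```

Call:
drive_tool([
  [[0, 0, 0], [0, 0, 0]],
  [[0, 0, 0], [0, 0, 0]],
  [[0, 0, 0], [0, 0, 0]],
  [[0, 0, 0], [0, 0, 0]],
  [[0, 0, 0], [0, 0, 0]],
  [[0, 0, 0], [0, 0, 0]],
  [[0, 0, 0], [0, 0, 0]],
  [[0, 0, 0], [0, 0, 0]],
  [[0, 0, 0], [0, 0, 0]],
  [[0, 0, 0], [0, 0, 0]],
])

```text
clock: 12.2
tool_pos: [0.6758, -0.0973, 0.0929]
eef_rot: [0.0, 0.993, 0.12, 0.0]
force: [4.0, -5.5, -2.5]
opening: 0.169
gripper_force: 59.0
```

Call:
drive_tool([
  [[0, 0, 0], [0, 0, 0]],
  [[0, 0, 0], [0, 0, 0]],
  [[0, 0, 0], [0, 0, 0]],
  [[0, 0, 0], [0, 0, 0]],
  [[0, 0, 0], [0, 0, 0]],
  [[0, 0, 0], [0, 0, 0]],
  [[0, 0, 0], [0, 0, 0]],
  [[0, 0, 0], [0, 0, 0]],
  [[0, 0, 0], [0, 0, 0]],
  [[0, 0, 0], [0, 0, 0]],
])

```text
clock: 13.2
tool_pos: [0.6758, -0.0973, 0.0929]
eef_rot: [0.0, 0.993, 0.12, 0.0]
force: [3.3, -4.6, -2.5]
opening: 0.172
gripper_force: 59.0
```

Call:
drive_tool([
  [[0, 0, 0], [0, 0, 0]],
  [[0, 0, 0], [0, 0, 0]],
  [[0, 0, 0], [0, 0, 0]],
  [[0, 0, 0], [0, 0, 0]],
  [[0, 0, 0], [0, 0, 0]],
])

```text
clock: 13.7
tool_pos: [0.6758, -0.0973, 0.0929]
eef_rot: [0.0, 0.993, 0.12, 0.0]
force: [3.7, -4.7, -1.8]
opening: 0.165
gripper_force: 59.0
```

Call:
drive_tool([
  [[0, 0, 0.12], [0, 0, 0]],
  [[0, 0, 0.12], [0, 0, 0]],
  [[0, 0, 0], [0, 0, 0]],
  [[0, 0, 0], [0, 0, 0]],
  [[0, 0, 0], [0, 0, 0]],
  [[0, 0, 0], [0, 0, 0]],
  [[0, 0, 0], [0, 0, 0]],
])

```text
clock: 14.4
tool_pos: [0.6757, -0.097, 0.0807]
eef_rot: [-0.0, 0.993, 0.12, 0.0]
force: [3.0, -4.3, -2.5]
opening: 0.165
gripper_force: 59.0
```

```bash
python3 look.py; python3 look.py
```

```text
t 14.45 tiltZ -0.0318 tiltDepth -0.0350 off 0.0007 | jar y 0.0003 z 0.0322 n 798 skew -0.002 | F [ 3.4 -4.7 -2.2] tcp [ 0.6757 -0.097   0.0807]
t 14.50 tiltZ -0.0319 tiltDepth -0.0350 off 0.0006 | jar y -0.0038 z 0.0322 n 784 skew 0.002 | F [ 3.1 -3.8 -2.4] tcp [ 0.6757 -0.097   0.0807]
```

Call:
drive_tool([
  [[0, 0, -0.11], [0, 0, 0]],
  [[0, 0, 0], [0, 0, 0]],
  [[0, 0, 0], [0, 0, 0]],
  [[0, 0, 0], [0, 0, 0]],
  [[0, 0, 0], [0, 0, 0]],
])

```text
clock: 15.0
tool_pos: [0.6758, -0.0972, 0.0862]
eef_rot: [0.0, 0.993, 0.12, 0.0]
force: [3.5, -6.1, -3.0]
opening: 0.166
gripper_force: 59.0
```

```bash
python3 look.py; python3 look.py
```

```text
t 15.05 tiltZ -0.0167 tiltDepth -0.0183 off 0.0005 | jar y -0.0613 z 0.0320 n 779 skew 0.001 | F [ 4.9 -5.6 -3. ] tcp [ 0.6757 -0.0972  0.0862]
t 15.10 tiltZ -0.0167 tiltDepth -0.0197 off 0.0007 | jar y -0.0670 z 0.0320 n 782 skew 0.002 | F [ 4.1 -5.6 -2.9] tcp [ 0.6757 -0.0972  0.0862]
```

Call:
drive_tool([
  [[0, 0, -0.127], [0, 0, 0]],
  [[0, 0, 0], [0, 0, 0]],
  [[0, 0, 0], [0, 0, 0]],
  [[0, 0, 0], [0, 0, 0]],
])

```text
clock: 15.5
tool_pos: [0.6758, -0.0973, 0.0925]
eef_rot: [0.0, 0.993, 0.12, 0.0]
force: [3.9, -5.0, -3.0]
opening: 0.166
gripper_force: 58.9
```

```bash
python3 look.py; python3 look.py
```

```text
t 15.55 tiltZ 0.0008 tiltDepth -0.0022 off 0.0006 | jar y -0.1126 z 0.0318 n 772 skew -0.006 | F [ 4.6 -4.6 -3.3] tcp [ 0.6758 -0.0972  0.0925]
t 15.60 tiltZ 0.0007 tiltDepth -0.0020 off 0.0006 | jar y -0.1166 z 0.0317 n 778 skew -0.002 | F [ 4.  -6.2 -3.5] tcp [ 0.6758 -0.0972  0.0924]
```

Call:
drive_tool([
  [[0, 0, -0.02], [0, 0, 0]],
  [[0, 0, 0], [0, 0, 0]],
  [[0, 0, 0], [0, 0, 0]],
])

```text
clock: 15.9
tool_pos: [0.6758, -0.0973, 0.0934]
eef_rot: [0.0, 0.993, 0.12, 0.0]
force: [4.8, -5.0, -3.8]
opening: 0.164
gripper_force: 58.9
```

```bash
python3 look.py; python3 look.py
```

```text
t 15.95 tiltZ 0.0034 tiltDepth -0.0001 off 0.0007 | jar y -0.1381 z 0.0318 n 769 skew -0.005 | F [ 4.1 -5.7 -3.7] tcp [ 0.6758 -0.0973  0.0934]
t 16.00 tiltZ 0.0034 tiltDepth -0.0001 off 0.0007 | jar y -0.1399 z 0.0318 n 767 skew 0.002 | F [ 3.6 -5.6 -3.8] tcp [ 0.6758 -0.0973  0.0934]
```

Call:
drive_tool([
  [[0, 0, 0], [0, 0, 0]],
  [[0, 0, 0], [0, 0, 0]],
  [[0, 0, 0], [0, 0, 0]],
  [[0, 0, 0], [0, 0, 0]],
  [[0, 0, 0], [0, 0, 0]],
  [[0, 0, 0], [0, 0, 0]],
  [[0, 0, 0], [0, 0, 0]],
  [[0, 0, 0], [0, 0, 0]],
  [[0, 0, 0], [0, 0, 0]],
  [[0, 0, 0], [0, 0, 0]],
])

```text
clock: 17.0
tool_pos: [0.6758, -0.0973, 0.0934]
eef_rot: [0.0, 0.993, 0.12, 0.0]
force: [4.0, -5.5, -3.2]
opening: 0.165
gripper_force: 58.9
```

```bash
python3 look.py; python3 look.py
```

```text
t 17.05 tiltZ 0.0033 tiltDepth 0.0006 off 0.0006 | jar y -0.1478 z 0.0317 n 775 skew -0.003 | F [ 4.3 -5.5 -4. ] tcp [ 0.6758 -0.0973  0.0934]
t 17.10 tiltZ 0.0033 tiltDepth 0.0005 off 0.0006 | jar y -0.1474 z 0.0317 n 767 skew -0.005 | F [ 4.7 -5.3 -3. ] tcp [ 0.6758 -0.0973  0.0934]
```

Call:
drive_tool([
  [[0, 0, -0.22], [0, 0, 0]],
  [[0, 0, 0], [0, 0, 0]],
  [[0, 0, 0.22], [0, 0, 0]],
  [[0, 0, 0], [0, 0, 0]],
  [[0, 0, 0], [0, 0, 0]],
  [[0, 0, 0], [0, 0, 0]],
  [[0, 0, 0], [0, 0, 0]],
])

```text
clock: 17.8
tool_pos: [0.6758, -0.0973, 0.0928]
eef_rot: [0.0, 0.993, 0.12, 0.0]
force: [4.6, -5.1, -3.2]
opening: 0.161
gripper_force: 59.1
```

```bash
python3 look.py; python3 look.py
```

```text
t 17.85 tiltZ 0.0017 tiltDepth -0.0009 off 0.0006 | jar y -0.1377 z 0.0317 n 773 skew 0.009 | F [ 4.  -5.4 -3.9] tcp [ 0.6758 -0.0973  0.0928]
t 17.90 tiltZ 0.0018 tiltDepth -0.0017 off 0.0006 | jar y -0.1377 z 0.0318 n 773 skew 0.004 | F [ 4.3 -4.9 -3.5] tcp [ 0.6758 -0.0973  0.0929]
```

Call:
drive_tool([
  [[0, 0, 0.2], [0, 0, 0]],
  [[0, 0, 0], [0, 0, 0]],
  [[0, 0, -0.2], [0, 0, 0]],
  [[0, 0, 0], [0, 0, 0]],
  [[0, 0, 0], [0, 0, 0]],
  [[0, 0, 0], [0, 0, 0]],
  [[0, 0, 0], [0, 0, 0]],
])

```text
clock: 18.6
tool_pos: [0.6758, -0.0973, 0.0927]
eef_rot: [0.0, 0.993, 0.12, 0.0]
force: [4.4, -5.4, -3.7]
opening: 0.166
gripper_force: 59.2
```

```bash
python3 look.py; python3 look.py
```

```text
t 18.65 tiltZ 0.0013 tiltDepth -0.0017 off 0.0007 | jar y -0.1468 z 0.0318 n 775 skew -0.002 | F [ 5.3 -6.6 -4.3] tcp [ 0.6758 -0.0973  0.0927]
t 18.70 tiltZ 0.0012 tiltDepth -0.0018 off 0.0006 | jar y -0.1467 z 0.0316 n 772 skew 0.003 | F [ 4.4 -5.5 -3.8] tcp [ 0.6758 -0.0973  0.0926]
```

Call:
drive_tool([
  [[0, 0, 0], [0, 0, 0]],
  [[0, 0, 0], [0, 0, 0]],
  [[0, 0, 0], [0, 0, 0]],
  [[0, 0, 0], [0, 0, 0]],
  [[0, 0, 0], [0, 0, 0]],
  [[0, 0, 0], [0, 0, 0]],
  [[0, 0, 0], [0, 0, 0]],
  [[0, 0, 0], [0, 0, 0]],
  [[0, 0, 0], [0, 0, 0]],
  [[0, 0, 0], [0, 0, 0]],
])

```text
clock: 19.7
tool_pos: [0.6758, -0.0973, 0.0926]
eef_rot: [0.0, 0.993, 0.12, 0.0]
force: [4.6, -6.6, -4.9]
opening: 0.162
gripper_force: 59.2
```

Call:
drive_tool([
  [[0, 0, 0], [0, 0, 0]],
  [[0, 0, 0], [0, 0, 0]],
  [[0, 0, 0], [0, 0, 0]],
  [[0, 0, 0], [0, 0, 0]],
  [[0, 0, 0], [0, 0, 0]],
  [[0, 0, 0], [0, 0, 0]],
  [[0, 0, 0], [0, 0, 0]],
  [[0, 0, 0], [0, 0, 0]],
  [[0, 0, 0], [0, 0, 0]],
  [[0, 0, 0], [0, 0, 0]],
])

```text
clock: 20.7
tool_pos: [0.6758, -0.0973, 0.0926]
eef_rot: [0.0, 0.993, 0.12, 0.0]
force: [5.5, -6.3, -3.6]
opening: 0.166
gripper_force: 59.2
```

Call:
drive_tool([
  [[0, 0, 0], [0, 0, 0]],
  [[0, 0, 0], [0, 0, 0]],
  [[0, 0, 0], [0, 0, 0]],
  [[0, 0, 0], [0, 0, 0]],
  [[0, 0, 0], [0, 0, 0]],
  [[0, 0, 0], [0, 0, 0]],
  [[0, 0, 0], [0, 0, 0]],
  [[0, 0, 0], [0, 0, 0]],
  [[0, 0, 0], [0, 0, 0]],
  [[0, 0, 0], [0, 0, 0]],
])

```text
clock: 21.7
tool_pos: [0.6758, -0.0973, 0.0926]
eef_rot: [0.0, 0.993, 0.12, 0.0]
force: [4.1, -5.5, -4.3]
opening: 0.164
gripper_force: 59.2
```

Call:
drive_tool([
  [[0, 0, 0], [0, 0, 0]],
  [[0, 0, 0], [0, 0, 0]],
  [[0, 0, 0], [0, 0, 0]],
  [[0, 0, 0], [0, 0, 0]],
  [[0, 0, 0], [0, 0, 0]],
  [[0, 0, 0], [0, 0, 0]],
  [[0, 0, 0], [0, 0, 0]],
  [[0, 0, 0], [0, 0, 0]],
  [[0, 0, 0], [0, 0, 0]],
  [[0, 0, 0], [0, 0, 0]],
])

```text
clock: 22.7
tool_pos: [0.6758, -0.0973, 0.0926]
eef_rot: [0.0, 0.993, 0.12, 0.0]
force: [4.7, -5.4, -3.7]
opening: 0.169
gripper_force: 59.2
```

Call:
drive_tool([
  [[0, 0, 0], [0, 0, 0]],
  [[0, 0, 0], [0, 0, 0]],
  [[0, 0, 0], [0, 0, 0]],
  [[0, 0, 0], [0, 0, 0]],
  [[0, 0, 0], [0, 0, 0]],
  [[0, 0, 0], [0, 0, 0]],
  [[0, 0, 0], [0, 0, 0]],
  [[0, 0, 0], [0, 0, 0]],
  [[0, 0, 0], [0, 0, 0]],
  [[0, 0, 0], [0, 0, 0]],
])

```text
clock: 23.7
tool_pos: [0.6758, -0.0973, 0.0926]
eef_rot: [0.0, 0.993, 0.12, 0.0]
force: [5.2, -5.7, -3.7]
opening: 0.164
gripper_force: 59.2
```

```bash
python3 look.py; python3 - <<'E'
from h import *
im,d=eyes.camera("top")
cv2.imwrite("pics/crop3.png",cv2.resize(im[145:245,112:327,::-1],None,fx=3.7,fy=3.7,interpolation=cv2.INTER_CUBIC))
E
```

```text
t 23.75 tiltZ 0.0012 tiltDepth -0.0017 off 0.0006 | jar y -0.1469 z 0.0317 n 774 skew 0.005 | F [ 4.4 -5.9 -3.6] tcp [ 0.6758 -0.0973  0.0926]
```

View pics/crop3.png

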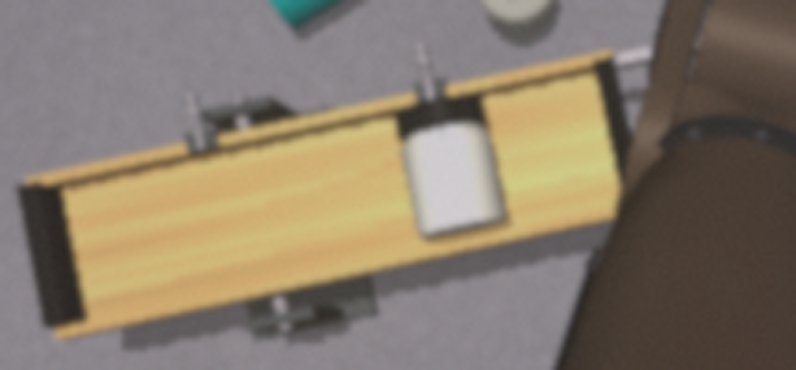

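The white jar (crop 455,180) rests in line with the near clip (430,92). It is about 3 mm off and has not moved for 5 s, the tray is level, and the handle is still held.

```bash
python3 -c "
from cell import ticket
print(ticket.finish_job())"
```

```text
the job is handed in; nothing more can be done
None
```

I handed the job in at about 24 s: the jar rested for about 4 s within 2 mm of the far clip, then rolled back (with two small corrective nudges) and stayed at rest for about 5 s within 3 mm of the near clip, with the handle still held and the tray level.

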